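Show the storekeeper which wing nut is wanted

ROBOT

A 6-joint arm with a two-finger parallel gripper is mounted at the origin on the work surface. World frame = base frame: x ahead of the robot, y to its left, z up, the work surface at z = 0. Lengths are in m, angles in rad, forces in N, time in s.
With the tool pointing down it reaches from about 0.35 to 0.775 m from the base axis. Payload 7.3 kg.
Tool frame: the origin (TCP) lies midway between the tips of the shut fingers; the grasp point (between the pads) lies bot.grip_depth behind it (bot.grip_depth is the distance from the TCP to the grasp point, in m); z points along the fingers, y is the line along which they close (so a half turn about z gives the same grasp; the last joint's range is limited). The gripper opens to 92 mm and grips with 3 to 60 N. Pads are 19 mm wide; open, the fingers measure 130 mm over their backs; the gripper's body (75 mm by 190 mm) begins 47 mm behind the grasp point.
Start: joints at [-1.275, 0.342, 1.524, -0, 1.275, -0.146], TCP at [0.224, -0.475, 0.227] pointing down, gripper open.
Joint ranges: [-2.53, 2.53], [-0.77, 2.02], [0.04, 2.7], [-1, 4.14], [0.28, 2.66], [-3.11, 3.11]. Speed limits (rad/s): [2.57, 2.57, 3.14, 3.14, 3.14, 3.14].

INTERFACE

Orientations are given as a unit quaternion [x, y, z, w].
In Python, from bench import bot gives the robot as it stands. The module is installed in compiled form; this text tells all that it offers.
- The arm moves only by the tool jog_arm, never from a script. Its argument "moves" is a list of rows, each a list of 3 entries, a list of its own where there are three numbers: the shift along the tool's x, y, z in mm, then the turn about the tool's z in rad, then the finger opening in mm, from 0 to 91.8. A call has 1 to 8 rows; each row is the pose to reach, as a shift and turn from the pose commanded when the call began, along the tool's axes at that moment; what a row does not reach only later rows make up. A row lasts 1/12 s, in which the tool goes at most 41.7 mm and 7.16 degrees, less where a joint would pass 70% of its speed; a pose out of reach is approached as far as the arm can. A call with a gripper value outside its range is refused whole. The fingers move at their own pace and stop on an object; "newtons" is the grip in N (left out, the last holds). Time passes only in rows, so rows that repeat a pose let the fingers close. It gives the time, the measured TCP pose, the force, the opening and the grip force at its end, in the units of the state.
- bot.get_state(): the state, without advancing time (a new reading comes with each control period).
- bot.get_image(name): name is "scene" or "top"; returns (picture, depth): 420x560x3 uint8, red, green, blue; 420x560 float32, m along the optical axis (not along the pixel's ray), 0 where there is no reading.
- bot.camera_model(name): a dict with "vertical_fov" (degrees; the focal length in pixels is half the picture's height over the tangent of half this angle, whatever the lens; pixels are square), "cx", "cy" (the principal point, pixels), "xyz" and "rotation" of the camera in the world. Camera axes: x right, y down, z forward; pixel columns grow to the right and rows downward; lengths in m; the calibration is good to about 2 mm. A picture is of the moment at which its call begins. camera_model takes no time and is no camera call.
- bot.sign_off(): hands the job in; it is judged then, once.
The state is a dict: "time": time; "joints": joint angles; "dq": joint speeds; "tau": joint torques, N m; "position": TCP position; "tcp_rot": TCP orientation; "ft_force": force on the tool from outside, world axes, zero at the start; "moment": the same for the moment, N m; "finger_gap": finger opening in m; "gripper_force": force on a finger pad.
Only numpy, scipy, OpenCV 4.12 (cv2) and the standard library are available. Lean on these libraries where they do the work, as an engineer would, in place of code of your own. Each camera call takes 0.05 s, during which the arm holds its last target. There are 200 camera calls.

TASK

At the hardware shop counter, gently press the plunger of the counter bell down to call the storekeeper, and let it up again. Then point with the fingertips at the customer's old wing nut on the black rubber mat, just above it (1 to 4 cm) without touching, and stay there for two seconds; then point in the same way at the wing nut in the four-compartment blue sample tray, stay there for two seconds and finish while still pointing at it. Do not touch or move the nuts, the tray or the other loose things on the counter, and pick nothing up.

Things in the scene. Friction and masses are not known exactly. Their poses are not given: they have to be found in the camera images.
- bell_plunger (a joint): How far the bell's plunger is pressed down, m: 0 up, 0.006 at its stop; it rings at 0.004. A spring returns it (about 1.2 N to start, 5 N at the stop).
- bell_top (a point): Centre of the top face of the bell's plunger, a flat steel button 22 mm across that is pressed straight down; it stands on the steel dome of a counter bell (86 mm across, fixed to the counter). 64 mm above the counter when up, 58 mm at its stop; the dome below it reaches 46 mm.
- bell: The counter bell: black foot 86 mm across, steel dome; fixed. Origin at the centre of its underside.
- old_wing_nut: Galvanised steel wing nut, 70 mm across the tips of its two round wings, 36 mm high, central boss 32 mm wide and 22 mm high, standing boss down with the wings up. Origin at the centre of its underside, z up, wings along its x axis. Loose, 0.12 kg. The customer's old one: it lies on the black rubber mat (140 x 220 x 3 mm, fixed) on the robot's side of the counter, beside a big washer.
- old_wing_nut_top (a point): Point on the old wing nut's axis at the height of its wing tips, 36 mm above its underside; midway between the wings. Point at this: fingertips straight above it, 10 to 40 mm higher.
- tray_wing_nut: Galvanised steel wing nut, 70 mm across the tips of its two round wings, 36 mm high, central boss 32 mm wide and 22 mm high, standing boss down with the wings up. Origin at the centre of its underside, z up, wings along its x axis. Loose, 0.12 kg. The new one: it stands in one of the four compartments of the blue plastic sample tray.
- tray_wing_nut_top (a point): Point on the tray wing nut's axis at the height of its wing tips, 36 mm above its underside; midway between the wings. Point at this: fingertips straight above it, 10 to 40 mm higher.
- tray: Blue plastic sample tray, fixed, 110 (x) x 360 (y) x 22 mm high, walls and floor 4 mm, four compartments in a row along its y, 89 mm apart, one steel nut in each. Origin at the centre of its underside.
- hex_nut: Big steel hexagon nut, 46 mm across flats, 24 mm high, in the tray; leave alone. Origin: centre of underside.
- cap_nut: Steel cap nut: hexagon 36 mm with a dome, 36 mm high, in the tray; leave alone. Origin: centre of underside.
- eye_nut: Steel eye nut: foot 36 mm wide with an upright ring, 62 mm high, in the tray; leave alone. Origin: centre of underside.
- washer: Thick steel washer, 60 mm across, 6 mm high, on the mat beside the old wing nut; leave alone. Origin: centre of underside.
- tape_measure: Black and yellow tape measure, 73 x 36 x 56 mm high, standing between the mat and the bell; leave alone. Origin: centre of underside.
- carton: Blue and orange carton, 70 x 100 x 50 mm high, to the right; leave alone. Origin: centre of underside.
- glue: White bottle, 52 mm across, 130 mm high, to the left; leave alone. Origin: centre of underside.
- screwdriver: Screwdriver 200 mm long lying to the right; leave alone.

How it is judged:
On the way, in this order (a step that is already met when the one before it is completed fails the run):
1. the bell's plunger is pressed down (4 mm or more) (value of joint bell_plunger above 0.004 m), for 0.02 s.
2. with the bell let go, the grasp point stays within 25 mm of the axis of the old wing nut and 20 to 80 mm above its wing tips for 1.5 s (horizontal distance between the grasp point and old_wing_nut_top below 0.025 m and z of the grasp point in the frame of old_wing_nut_top between 0.02 and 0.08 m and value of joint bell_plunger below 0.0015 m), for 1.5 s.
3. the same for the wing nut in the tray, for 1.5 s (horizontal distance between the grasp point and tray_wing_nut_top below 0.025 m and z of the grasp point in the frame of tray_wing_nut_top between 0.02 and 0.08 m and value of joint bell_plunger below 0.0015 m), for 1.5 s.
At the end, for the whole second after the job is handed in: Still pointing at the tray's wing nut without contact: grasp point (19 mm behind the fingertips) within 25 mm of its axis, 20 to 80 mm above its wing tips; plunger up within 1.5 mm; every loose thing within 10 mm of where it began, wing nuts upright (all of step 3 and distance of each of old_wing_nut, tray_wing_nut, washer, hex_nut, cap_nut, eye_nut, tape_measure, carton, glue, screwdriver from where it was at the start of the episode below 0.01 m and angle between each of old_wing_nut, tray_wing_nut's own z axis and vertical below 0.1 rad); the robot touches nothing.
It fails at once if the robot touches a loose thing (over 0.5 N) (contact force between any of the fingers, the arm and old_wing_nut above 0.5 N or contact force between any of the fingers, the arm and tray_wing_nut above 0.5 N or contact force between any of the fingers, the arm and washer above 0.5 N or contact force between any of the fingers, the arm and hex_nut above 0.5 N or contact force between any of the fingers, the arm and cap_nut above 0.5 N or contact force between any of the fingers, the arm and eye_nut above 0.5 N or contact force between any of the fingers, the arm and tape_measure above 0.5 N or contact force between any of the fingers, the arm and carton above 0.5 N or contact force between any of the fingers, the arm and glue above 0.5 N or contact force between any of the fingers, the arm and screwdriver above 0.5 N).
It fails at once if the robot touches the sample tray (over 0.5 N) (contact force between any of the fingers, the arm and tray above 0.5 N).
It fails at once if a loose thing is moved by more than 10 mm (distance of any of old_wing_nut, tray_wing_nut, washer, hex_nut, cap_nut, eye_nut, tape_measure, carton, glue, screwdriver from where it was at the start of the episode above 0.01 m).
It fails at once if the bell is hit hard (over 40 N) (contact force between any of the fingers, the arm and bell above 40 N).
It also fails if it takes over 48 s, if anything falls off the work surface, if the arm or the gripper's body presses on something with over 40 N, if the wrist force passes 120 N, or if a joint passes its speed limit or range.

## Working session

There is one attempt and no reset: what is moved stays moved. The work goes in short steps, Python scripts to look and compute and a tool call to move; the robot and the scene stay as the last step left them, time stands still between calls to the robot, and variables do not carry over. Pictures are saved under pics/ and viewed, at most 10 in all, crops included, and the job is handed in when it is done.

Besides the shell and the picture viewer there is one more tool, called after "Request:" by a JSON object that holds its "op" and its "data", one argument or row to a line. jog_arm: Moves the arm, as the interface text tells. Its arguments: {"type":"object","properties":{"moves":{"type":"array"},"newtons":{"type":"number"}},"required":["moves"]}

```bash
mkdir -p pics
cat > h.py <<'E'
import numpy as np, cv2
from bench import bot
def cloud(name):
    im,d=bot.get_image(name); m=bot.camera_model(name)
    f=im.shape[0]/2/np.tan(np.radians(m["vertical_fov"])/2)
    v,u=np.mgrid[:im.shape[0],:im.shape[1]]
    c=np.stack([(u-m["cx"])/f*d,(v-m["cy"])/f*d,d],-1)
    R=np.array(m["rotation"])
    if R.shape!=(3,3):
        from scipy.spatial.transform import Rotation as Q; R=Q.from_quat(R).as_matrix()
    return im,d,c@R.T+np.array(m["xyz"])
E
python3 - <<'E'
from h import *
for n in("top","scene"):
    im,d,p=cloud(n); np.savez(n+".npz",im=im,d=d,p=p); cv2.imwrite(f"pics/{n}0.png",im[...,::-1]); print(bot.camera_model(n))
print(bot.get_state(),bot.grip_depth)
E
```

```text
{'vertical_fov': 52.80000868885797, 'cx': 282.56985811914575, 'cy': 201.49258582971805, 'xyz': array([ 0.29901927, -0.00412038,  1.38597818]), 'rotation': array([-0.69779047,  0.71211765, -0.05163577,  0.05753833])}
{'vertical_fov': 44.59510990067281, 'cx': 270.7771073781021, 'cy': 211.05261256809536, 'xyz': array([1.23797248, 0.30502573, 0.99686366]), 'rotation': array([ 0.49796768,  0.79089246, -0.29499258, -0.19873773])}
{'time': 0.1, 'joints': array([-1.27500344e+00,  3.42691832e-01,  1.52487738e+00, -5.88024960e-07,
        1.27536005e+00, -1.45997255e-01]), 'dq': array([ 0.00185715, -0.00026708, -0.00346799,  0.00104326, -0.00059136,
        0.00146801]), 'tau': array([ 1.25599741e-03, -4.32001233e+01, -2.44697589e+01,  7.19156116e-02,
        5.26074786e-02, -3.00604938e-05]), 'position': array([ 0.22439216, -0.47426432,  0.22610971]), 'tcp_rot': array([ 9.75701491e-01,  2.19103067e-01, -5.02880861e-05, -6.66408458e-04]), 'ft_force': array([-0.72168249,  0.10913048, -0.05373585]), 'moment': array([-0.00775911, -0.0042243 ,  0.00073895]), 'gripper_force': 0.0, 'finger_gap': 0.09177327289289457} 0.0188
```

View pics/top0.png

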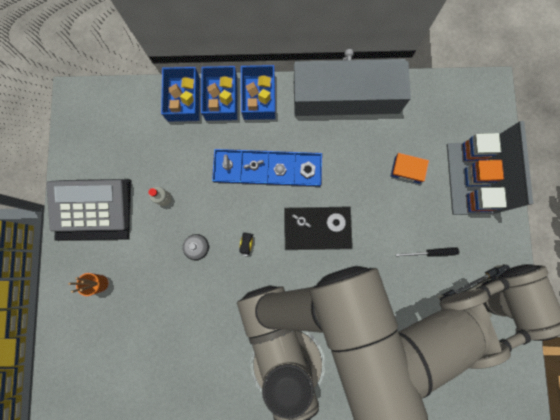

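View pics/scene0.png

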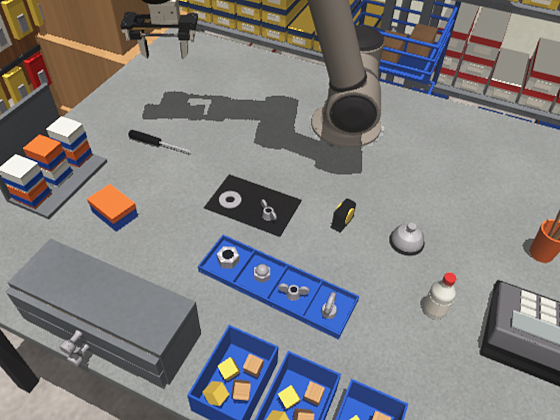

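The top view shows the bell at (195,246), tape measure (246,243), old wing nut (301,221), washer (336,222), tray wing nut (254,165), eye nut (227,163) and glue (155,195). The scene view has the bell at (407,238), old wing nut (268,211) and tray wing nut (293,291).

Run:
```python
from h import *
from scipy.ndimage import label
for n,rois in (("top",dict(bell=(178,230,212,264),old=(288,208,316,236),tray=(242,154,266,176),eye=(217,152,239,176),tape=(236,230,258,258),glue=(140,180,170,212))),("scene",dict(bell=(385,215,430,258),old=(256,196,282,224),tray=(276,278,312,304),eye=(316,288,345,322),glue=(420,270,460,322)))):
    z=np.load(n+".npz"); P=z["p"]; im=z["im"].astype(int)
    print(n,"table z",np.median(P[255:265,215:235,2]) if n=="top" else np.median(P[150:160,300:320,2]))
    for k,(a,b,c,d) in rois.items():
        q=P[b:d,a:c].reshape(-1,3); col=im[b:d,a:c].reshape(-1,3)
        for zmin in ((.05,.035,.025,.012) if k in("bell","old","tray") else (.025,)):
            s=q[(q[:,2]>zmin)&(q[:,2]<.2)]
            if len(s): print(k,zmin,len(s),"mid",((s.min(0)+s.max(0))/2).round(4),"mean",s.mean(0).round(4),"rng",np.ptp(s,axis=0).round(3),"zmax",s[:,2].max().round(4))
    if n=="top": t=(im[...,2]>im[...,0]+60)&(P[...,2]<.06); t[:135]=0;t[195:]=0; q=P[t]; print("tray box",cv2.minAreaRect(q[:,:2].astype(np.float32)),np.median(q[:,2]))
cs=[]
for n,r in(("top",[(175,225,275,270),(205,140,325,195),(280,200,360,255)]),("scene",[(385,210,435,260),(195,230,365,340),(200,170,305,240)])):
    im=np.load(n+".npz")["im"]
    cs.append(np.hstack([cv2.resize(im[b:d,a:c],(260,260),interpolation=cv2.INTER_CUBIC) for a,b,c,d in r]))
cv2.imwrite("pics/crop.png",np.vstack(cs)[...,::-1])
```

```text
top table z 0.0011573550173632485
bell 0.05 48 mid [0.373  0.2885 0.0606] mean [0.371  0.2908 0.0624] rng [0.028 0.029 0.021] zmax 0.071
bell 0.035 297 mid [0.3705 0.2901 0.053 ] mean [0.3706 0.2892 0.0453] rng [0.067 0.064 0.036] zmax 0.071
bell 0.025 424 mid [0.3712 0.2918 0.048 ] mean [0.3706 0.2887 0.0408] rng [0.074 0.072 0.046] zmax 0.071
bell 0.012 477 mid [0.3699 0.2886 0.0417] mean [0.3696 0.2868 0.0384] rng [0.077 0.078 0.059] zmax 0.071
old 0.035 20 mid [ 0.4479 -0.0527  0.0382] mean [ 0.4481 -0.0508  0.0382] rng [0.034 0.051 0.006] zmax 0.0413
old 0.025 68 mid [ 0.4456 -0.0529  0.0335] mean [ 0.4464 -0.0532  0.0318] rng [0.04  0.057 0.016] zmax 0.0413
old 0.012 101 mid [ 0.456  -0.0623  0.0272] mean [ 0.4466 -0.0535  0.0283] rng [0.061 0.076 0.028] zmax 0.0413
tray 0.035 23 mid [0.6377 0.0996 0.0408] mean [0.6371 0.0983 0.0389] rng [0.022 0.059 0.011] zmax 0.0464
tray 0.025 80 mid [0.6364 0.1001 0.0357] mean [0.6365 0.1001 0.0319] rng [0.025 0.066 0.021] zmax 0.0464
tray 0.012 111 mid [0.647  0.0996 0.0293] mean [0.6359 0.0998 0.0286] rng [0.052 0.07  0.034] zmax 0.0464
e
[... 1069 characters left out ...]
[ 0.4507 -0.0504  0.0315] rng [0.037 0.056 0.018] zmax 0.0432
old 0.012 165 mid [ 0.4488 -0.0536  0.0276] mean [ 0.4514 -0.052   0.0264] rng [0.042 0.061 0.031] zmax 0.0432
tray 0.035 48 mid [0.6388 0.1005 0.0381] mean [0.6394 0.1001 0.0383] rng [0.025 0.061 0.006] zmax 0.0413
tray 0.025 154 mid [0.6396 0.0999 0.0332] mean [0.6396 0.1005 0.0318] rng [0.026 0.067 0.016] zmax 0.0413
tray 0.012 310 mid [0.634  0.0996 0.0266] mean [0.6399 0.1008 0.0259] rng [0.1   0.092 0.029] zmax 0.0413
eye 0.025 145 mid [0.6471 0.1893 0.0465] mean [0.652  0.19   0.0534] rng [0.048 0.012 0.042] zmax 0.0676
glue 0.025 888 mid [0.541  0.3999 0.0797] mean [0.5479 0.398  0.0806] rng [0.044 0.053 0.109] zmax 0.1341
```

View pics/crop.png

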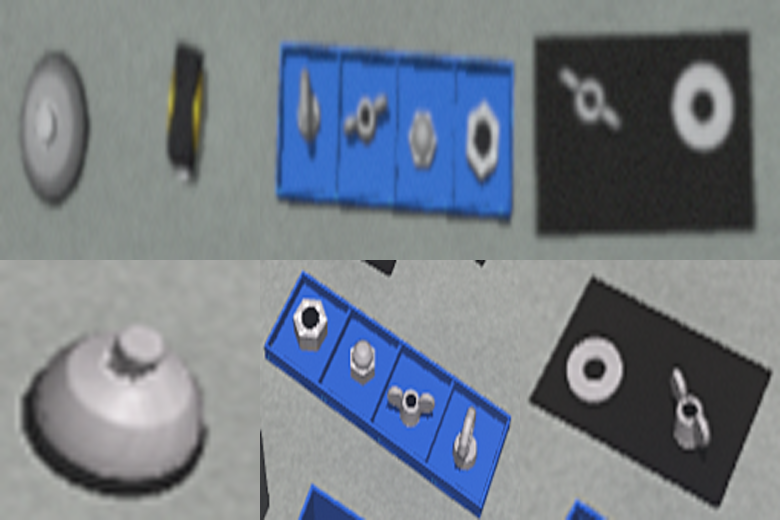

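Request:
{"op": "jog_arm", "data": {
  "moves": [
    [[20, -11, 0], 0, 40],
    [[55, -31, 0], 0, 0],
    [[90, -51, 0], 0, 0],
    [[125, -71, 0], 0, 0],
    [[160, -91, 0], 0, 0],
    [[195, -111, 0], 0, 0],
    [[230, -131, 0], 0, 0],
    [[265, -151, 0], 0, 0]
  ]
}}

```text
time: 0.77
position: [0.4, -0.2229, 0.2266]
tcp_rot: [0.976, 0.219, -0.0, -0.0]
ft_force: [1.0, -0.1, 0.1]
finger_gap: 0.0432
gripper_force: 0.0
```

Request:
{"op": "jog_arm", "data": {
  "moves": [
    [[15, -36, 0], 0, 0],
    [[30, -72, 0], 0, 0],
    [[45, -108, 0], 0, 0],
    [[60, -144, 0], 0, 0],
    [[75, -180, 0], 0, 0],
    [[90, -216, 0], 0, 0],
    [[105, -252, 0], 0, 0],
    [[120, -288, 0], 0, 0]
  ]
}}

```text
time: 1.43
position: [0.3841, 0.0887, 0.2267]
tcp_rot: [0.976, 0.219, -0.0, 0.0]
ft_force: [0.6, 0.1, -0.8]
finger_gap: 0.0001
gripper_force: 0.0
```

Request:
{"op": "jog_arm", "data": {
  "moves": [
    [[15, -37, 0], 0, 0],
    [[29, -71, 0], 0, 0],
    [[43, -105, 15], 0, 0],
    [[55, -138, 40], 0, 0],
    [[66, -165, 65], 0, 0],
    [[73, -180, 90], 0, 0],
    [[76, -188, 110], 0, 0],
    [[76, -188, 110], 0, 0]
  ]
}}

```text
time: 2.1
position: [0.3704, 0.2896, 0.1129]
tcp_rot: [0.975, 0.22, -0.004, 0.001]
ft_force: [-1.2, -0.4, -0.5]
finger_gap: 0.0006
gripper_force: 0.0
```

Run:
```python
from h import *
im,d,P=cloud("scene"); print(bot.get_state())
cv2.imwrite("pics/s1.png",cv2.resize(im[120:300,320:560],(800,600),interpolation=cv2.INTER_CUBIC)[...,::-1])
```

```text
{'time': 2.15, 'joints': array([ 4.98356168e-01,  3.76881796e-01,  1.82164657e+00, -2.59076508e-04,
        9.48362224e-01,  1.62563298e+00]), 'dq': array([-0.03011185, -0.05665112, -0.0337645 , -0.00572868,  0.02638086,
       -0.00905861]), 'tau': array([  0.85136678, -38.29035044, -19.00872767,   0.12397808,
        -0.43927766,   0.13542915]), 'position': array([0.37154466, 0.28908657, 0.11491825]), 'tcp_rot': array([ 9.75491805e-01,  2.20019796e-01, -2.51959485e-03,  8.24439576e-04]), 'ft_force': array([-0.28556715,  0.14837252,  0.06063376]), 'moment': array([-0.03171889, -0.01344629,  0.03510327]), 'gripper_force': 0.0, 'finger_gap': 0.0006324403024286241}
```

View pics/s1.png

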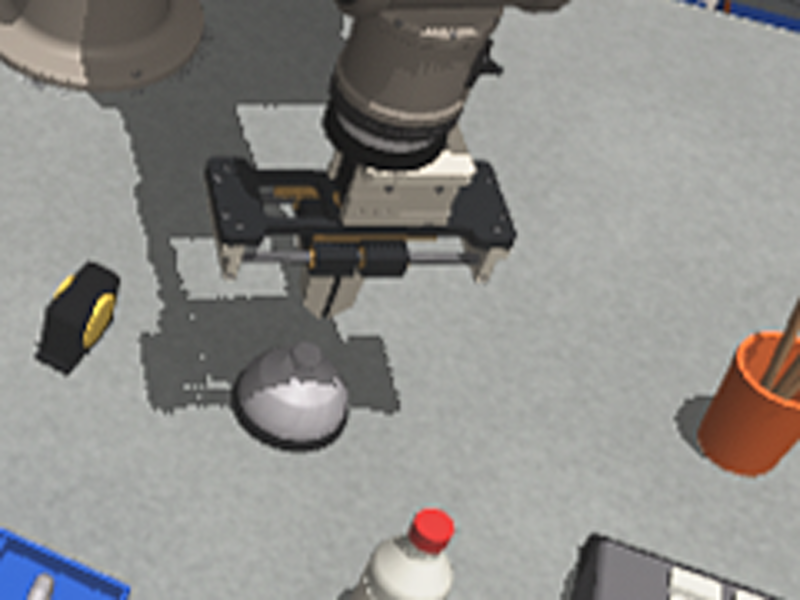

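The crop shows the shut fingertips at about (322,315), i.e. image (417,214), just above the bell's button at (307,352), i.e. (412,226).

Run:
```python
from h import *
from scipy.spatial.transform import Rotation as Q
m=bot.camera_model("scene"); R=Q.from_quat(m["rotation"]).as_matrix(); f=210/np.tan(np.radians(m["vertical_fov"])/2)
s=bot.get_state()["position"]; print(s)
for p in (s,[.373,.2905,.064],[.373,.2905,.115],[.383,.2905,.115],[.373,.3005,.115]):
    c=R.T@(np.array(p)-m["xyz"]); print(p,c[0]/c[2]*f+m["cx"],c[1]/c[2]*f+m["cy"])
```

```text
[0.37154466 0.28908657 0.11491825]
[0.37154466 0.28908657 0.11491825] 415.25142507057376 211.03400404651694
[0.373, 0.2905, 0.064] 410.75966646185515 225.7616272134247
[0.373, 0.2905, 0.115] 415.69783586660105 211.63188277895406
[0.383, 0.2905, 0.115] 414.60244549947834 214.53802117247935
[0.373, 0.3005, 0.115] 419.9335806440565 213.05817703199693
```

Request:
{"op": "jog_arm", "data": {
  "moves": [
    [[2, -1, 15], 0, 0],
    [[2, -1, 30], 0, 0],
    [[2, -1, 40], 0, 0],
    [[2, -1, 45], 0, 0],
    [[2, -1, 48], 0, 0],
    [[2, -1, 50], 0, 0],
    [[2, -1, 52], 0, 0],
    [[2, -1, 52], 0, 0]
  ]
}}

```text
time: 2.82
position: [0.3749, 0.291, 0.0651]
tcp_rot: [0.976, 0.219, 0.0, -0.0]
ft_force: [0.2, -0.6, 0.4]
finger_gap: 0.0001
gripper_force: 0.0
```

Request:
{"op": "jog_arm", "data": {
  "moves": [
    [[0, 0, 1.5], 0, 0],
    [[0, 0, 3], 0, 0],
    [[0, 0, 4.5], 0, 0],
    [[0, 0, 5], 0, 0],
    [[0, 0, 5], 0, 0]
  ]
}}

```text
time: 3.23
position: [0.3749, 0.2912, 0.0599]
tcp_rot: [0.976, 0.219, 0.001, -0.0]
ft_force: [1.5, -1.3, 3.3]
finger_gap: 0.0003
gripper_force: 1.8
```

Request:
{"op": "jog_arm", "data": {
  "moves": [
    [[0, 0, 0.5], 0, 0],
    [[0, 0, 1], 0, 0],
    [[0, 0, 1.2], 0, 0],
    [[0, 0, 1.2], 0, 0]
  ]
}}

```text
time: 3.57
position: [0.3749, 0.2912, 0.0586]
tcp_rot: [0.976, 0.219, 0.0, -0.0]
ft_force: [1.6, -0.8, 5.0]
finger_gap: 0.0004
gripper_force: 2.2
```

Request:
{"op": "jog_arm", "data": {
  "moves": [
    [[0, 0, 0.4], 0, 0],
    [[0, 0, 0.8], 0, 0],
    [[0, 0, 0.8], 0, 0]
  ]
}}

```text
time: 3.82
position: [0.3749, 0.2912, 0.0582]
tcp_rot: [0.976, 0.219, 0.001, -0.0]
ft_force: [0.3, -1.1, 8.3]
finger_gap: 0.0006
gripper_force: 4.1
```

The force jump shows the stop was reached, so the bell rang. Now release it and travel to the old wing nut.

Request:
{"op": "jog_arm", "data": {
  "moves": [
    [[0, 0, -8], 0, 0],
    [[0, 0, -35], 0, 0],
    [[0, 0, -70], 0, 0],
    [[-4, 16, -100], 0, 0],
    [[-12, 50, -110], 0, 0],
    [[-21, 88, -110], 0, 0],
    [[-30, 126, -110], 0, 0],
    [[-39, 164, -110], 0, 0]
  ]
}}

```text
time: 4.48
position: [0.4084, 0.1249, 0.1678]
tcp_rot: [0.976, 0.22, -0.001, -0.0]
ft_force: [-0.1, 0.6, -0.5]
finger_gap: 0.0002
gripper_force: 0.0
```

Request:
{"op": "jog_arm", "data": {
  "moves": [
    [[-9, 38, 0], 0, 0],
    [[-18, 76, 0], 0, 0],
    [[-27, 112, 0], 0, 0],
    [[-34, 145, 0], 0, 0],
    [[-40, 168, 0], 0, 0],
    [[-43, 178, 0], 0, 0],
    [[-43, 178, 0], 0, 0],
    [[-43, 178, 0], 0, 0]
  ]
}}

```text
time: 5.15
position: [0.4459, -0.0525, 0.1673]
tcp_rot: [0.976, 0.219, -0.001, -0.001]
ft_force: [-1.8, -0.2, 0.2]
finger_gap: 0.0003
gripper_force: 0.0
```

Request:
{"op": "jog_arm", "data": {
  "moves": [
    [[2, 1, 20], 0, 0],
    [[2, 1, 45], 0, 0],
    [[2, 1, 70], 0, 0],
    [[2, 1, 88], 0, 0],
    [[2, 1, 98], 0, 0],
    [[2, 1, 103], 0, 0],
    [[2, 1, 104], 0, 0],
    [[2, 1, 104], 0, 0]
  ]
}}

```text
time: 5.82
position: [0.4489, -0.0523, 0.0639]
tcp_rot: [0.976, 0.22, -0.0, -0.0]
ft_force: [0.7, -0.5, 0.2]
finger_gap: 0.0001
gripper_force: 0.0
```

Run:
```python
from h import *
im,d,P=cloud("scene"); print(bot.get_state()["position"])
cv2.imwrite("pics/s2.png",cv2.resize(im[120:300,180:420],(800,600),interpolation=cv2.INTER_CUBIC)[...,::-1])
```

```text
[ 0.44917247 -0.05258897  0.06429859]
```

View pics/s2.png

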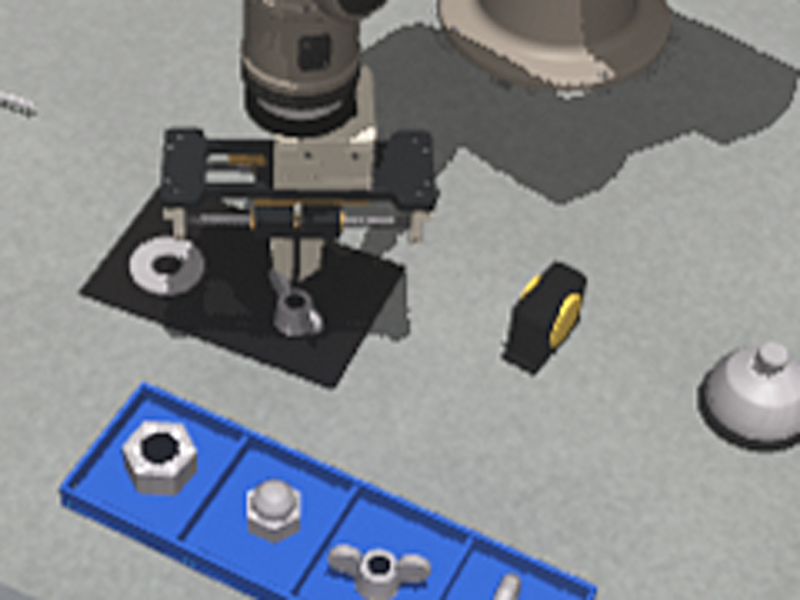

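The crop shows the fingertips at (298,275), directly above the old wing nut's boss at (295,300), with a gap. I'll hold here for over two seconds, then go on.

Request:
{"op": "jog_arm", "data": {
  "moves": [
    [[0, 0, 0], 0, 0],
    [[0, 0, 0], 0, 0],
    [[0, 0, 0], 0, 0],
    [[0, 0, 0], 0, 0],
    [[0, 0, 0], 0, 0],
    [[0, 0, 0], 0, 0],
    [[0, 0, 0], 0, 0],
    [[0, 0, 0], 0, 0]
  ]
}}

```text
time: 6.53
position: [0.4489, -0.0533, 0.0637]
tcp_rot: [0.976, 0.219, 0.0, 0.0]
ft_force: [-0.2, 0.4, -0.3]
finger_gap: 0.0005
gripper_force: 0.0
```

Request:
{"op": "jog_arm", "data": {
  "moves": [
    [[0, 0, 0], 0, 0],
    [[0, 0, 0], 0, 0],
    [[0, 0, 0], 0, 0],
    [[0, 0, 0], 0, 0],
    [[0, 0, 0], 0, 0],
    [[0, 0, 0], 0, 0],
    [[0, 0, 0], 0, 0],
    [[0, 0, 0], 0, 0]
  ]
}}

```text
time: 7.2
position: [0.4489, -0.0532, 0.0637]
tcp_rot: [0.976, 0.219, 0.0, 0.0]
ft_force: [0.5, 0.2, 0.4]
finger_gap: 0.0006
gripper_force: 0.0
```

Request:
{"op": "jog_arm", "data": {
  "moves": [
    [[0, 0, 0], 0, 0],
    [[0, 0, 0], 0, 0],
    [[0, 0, 0], 0, 0],
    [[0, 0, 0], 0, 0],
    [[0, 0, 0], 0, 0],
    [[0, 0, 0], 0, 0],
    [[0, 0, 0], 0, 0],
    [[0, 0, 0], 0, 0]
  ]
}}

```text
time: 7.87
position: [0.4489, -0.0532, 0.0637]
tcp_rot: [0.976, 0.219, 0.0, 0.0]
ft_force: [0.5, 0.8, 0.0]
finger_gap: 0.0003
gripper_force: 0.0
```

Request:
{"op": "jog_arm", "data": {
  "moves": [
    [[0, 0, 0], 0, 0],
    [[0, 0, 0], 0, 0],
    [[0, 0, 0], 0, 0],
    [[0, 0, 0], 0, 0],
    [[0, 0, -15], 0, 0],
    [[0, 0, -45], 0, 0],
    [[0, 0, -75], 0, 0],
    [[0, 0, -85], 0, 0]
  ]
}}

```text
time: 8.53
position: [0.4506, -0.0537, 0.1523]
tcp_rot: [0.976, 0.219, 0.002, 0.001]
ft_force: [0.5, -0.8, 0.8]
finger_gap: 0.0004
gripper_force: 0.0
```

Request:
{"op": "jog_arm", "data": {
  "moves": [
    [[20, -5, 0], 0, 0],
    [[58, -14, 0], 0, 0],
    [[97, -23, 0], 0, 0],
    [[136, -33, 0], 0, 0],
    [[174, -42, 0], 0, 0],
    [[208, -50, 0], 0, 0],
    [[230, -55, 0], 0, 0],
    [[236, -57, 0], 0, 0]
  ]
}}

```text
time: 9.2
position: [0.6398, 0.1017, 0.1479]
tcp_rot: [0.975, 0.22, 0.0, -0.0]
ft_force: [-0.9, 0.2, -0.5]
finger_gap: 0.0001
gripper_force: 0.0
```

Request:
{"op": "jog_arm", "data": {
  "moves": [
    [[0, 0, 10], 0, 0],
    [[0, 0, 30], 0, 0],
    [[0, 0, 52], 0, 0],
    [[0, 0, 70], 0, 0],
    [[0, 0, 80], 0, 0],
    [[0, 0, 84], 0, 0],
    [[0, 0, 84], 0, 0],
    [[0, 0, 84], 0, 0]
  ]
}}

```text
time: 9.87
position: [0.6381, 0.0987, 0.0655]
tcp_rot: [0.976, 0.219, 0.001, 0.0]
ft_force: [1.3, 0.3, 0.4]
finger_gap: 0.0007
gripper_force: 0.0
```

Run:
```python
from h import *
im,d,P=cloud("scene"); print(bot.get_state()["position"])
cv2.imwrite("pics/s3.png",cv2.resize(im[180:360,180:420],(800,600),interpolation=cv2.INTER_CUBIC)[...,::-1])
```

```text
[0.63842625 0.09891693 0.06596294]
```

View pics/s3.png

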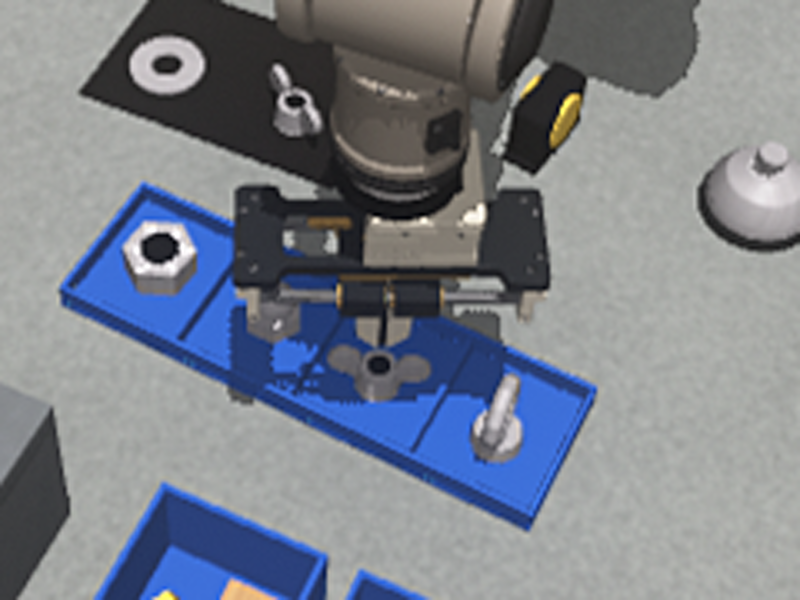

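The crop shows the fingertips at (383,342), directly above the tray wing nut's boss at (378,368), clear of it; everything else is where it was. Hold over two seconds and hand in.

Request:
{"op": "jog_arm", "data": {
  "moves": [
    [[0, 0, 0], 0, 0],
    [[0, 0, 0], 0, 0],
    [[0, 0, 0], 0, 0],
    [[0, 0, 0], 0, 0],
    [[0, 0, 0], 0, 0],
    [[0, 0, 0], 0, 0],
    [[0, 0, 0], 0, 0],
    [[0, 0, 0], 0, 0]
  ]
}}

```text
time: 10.58
position: [0.6378, 0.0992, 0.0646]
tcp_rot: [0.976, 0.219, -0.0, 0.0]
ft_force: [0.5, -0.6, 0.6]
finger_gap: 0.0007
gripper_force: 0.0
```

Request:
{"op": "jog_arm", "data": {
  "moves": [
    [[0, 0, 0], 0, 0],
    [[0, 0, 0], 0, 0],
    [[0, 0, 0], 0, 0],
    [[0, 0, 0], 0, 0],
    [[0, 0, 0], 0, 0],
    [[0, 0, 0], 0, 0],
    [[0, 0, 0], 0, 0],
    [[0, 0, 0], 0, 0]
  ]
}}

```text
time: 11.25
position: [0.6378, 0.0992, 0.0647]
tcp_rot: [0.976, 0.219, 0.0, 0.0]
ft_force: [-0.4, 0.2, 0.4]
finger_gap: 0.0003
gripper_force: 0.0
```

Request:
{"op": "jog_arm", "data": {
  "moves": [
    [[0, 0, 0], 0, 0],
    [[0, 0, 0], 0, 0],
    [[0, 0, 0], 0, 0],
    [[0, 0, 0], 0, 0],
    [[0, 0, 0], 0, 0],
    [[0, 0, 0], 0, 0],
    [[0, 0, 0], 0, 0],
    [[0, 0, 0], 0, 0]
  ]
}}

```text
time: 11.92
position: [0.6379, 0.0992, 0.0647]
tcp_rot: [0.976, 0.219, 0.0, 0.0]
ft_force: [0.4, 0.9, 0.3]
finger_gap: 0.0006
gripper_force: 0.0
```

Request:
{"op": "jog_arm", "data": {
  "moves": [
    [[0, 0, 0], 0, 0],
    [[0, 0, 0], 0, 0],
    [[0, 0, 0], 0, 0],
    [[0, 0, 0], 0, 0]
  ]
}}

```text
time: 12.25
position: [0.6378, 0.0992, 0.0647]
tcp_rot: [0.976, 0.219, -0.0, 0.0]
ft_force: [-1.1, -0.5, 0.3]
finger_gap: 0.0005
gripper_force: 0.0
```

```bash
python3 -c "
from bench import bot
print(bot.get_state()['position'], bot.sign_off())"
```

```text
the job is handed in; nothing more can be done
[0.63783022 0.09921281 0.06469727] None
```

I pressed the bell to its stop and released it, then pointed at the old wing nut and the tray's wing nut from about 25 mm for over two seconds each, and handed in at about 12 s still pointing at the tray's nut; I saw no contact or movement of other things, and sign-off returned no verdict.

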